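# Snap the last foot onto a cabinet's foot rail in the assembly jig

### The arm

A 6-joint arm with a two-finger parallel gripper is mounted at the origin on a cart in front of the work surface, level with it; the furniture and walls round the work are solid. World frame = base frame: x ahead of the robot, y to its left, z up, the work surface at z = 0. Lengths are in mm, angles in rad, forces in N, time in s.
With the tool pointing down it reaches from about 400 to 925 mm from the base axis. Payload 12.5 kg.
Tool frame: the origin (TCP) lies on the mounting face of the last link; the fingertips stand 190 mm ahead of it and the grasp point (between the pads) lies 171 mm ahead of it; x points along the fingers, y is the direction in which the jaws open and shut, and the axes are right-handed (so a half turn about x gives the same grasp; the last joint's range is limited). The gripper opens to 95 mm and grips with 3 to 60 N. Pads are 20 mm wide; open, the fingers measure 119 mm over their backs; the gripper's body (75 mm by 180 mm) begins 59 mm behind the grasp point.
Start: joints at [1.056, 0.491, 1.559, -0, 1.092, -0.106], TCP at [248.42, 573.509, 404.761] pointing down, gripper open.
Joint ranges: [-3.1, 3.1], [-0.84, 2.19], [0.05, 2.79], [-1.13, 4.28], [0.06, 2.93], [-2.69, 2.69]. Speed limits (rad/s): [2.22, 2.22, 2.79, 3.14, 3.14, 3.14].

### API

Orientations are given as [roll, pitch, yaw] about the fixed x, y, z axes, in that order (R = Rz(yaw) Ry(pitch) Rx(roll)).
In Python, from cell import env, eyes gives the robot as it stands. The module is installed in compiled form; this text tells all that it offers.
- The arm moves only by the tool jog_arm, never from a script. Its argument "deltas" is one flat list of numbers, 7 for each row, row after row: the shift along the tool's x, y, z in mm, then the turn, a rotation vector about the tool's x, y, z in rad, then the opening, from 0 (shut) to 1 (fully open). A call has 1 to 10 rows; each row shifts and turns the pose as measured when the row begins, along the tool's axes as they then stand; what a row does not reach is not made up. A row lasts 1/8 s, in which the tool goes at most 62.5 mm and 10.7 degrees, less where a joint would pass 70% of its speed; a pose out of reach is approached as far as the arm can. A call is refused whole if a number of a shift passes 62.5 or a number of a turn 0.188, either way. A call with a gripper value outside its range is refused whole. The fingers move at their own pace and stop on an object; the grip force is fixed at half the most. Time passes only in rows, so rows that do not move let the fingers close. It gives the time, the measured TCP pose, the force and the opening at its end, in the units of the state.
- env.state(): the state, without advancing time (a new reading comes with each control period).
- eyes.read_camera(name): name is "scene" or "top"; returns a dict with "image" (480x640x3 uint8, red, green, blue), "fovy" (degrees; the focal length in pixels is half the picture's height over the tangent of half this angle, whatever the lens; pixels are square), "cx", "cy" (the principal point, pixels), "world_from_camera" (4x4, takes a point from camera to world coordinates). Camera axes: x right, y up, looking along -z (the intrinsics and any distortion apply to the point x, -y, -z); pixel columns grow to the right and rows downward; lengths in mm; the calibration is good to about 2 mm. A picture is of the moment at which its call begins. There is no depth.
- env.job_done(): hands the job in, once; it reports no verdict.
The state is a dict: "t": time; "joints": joint angles; "qvel": joint speeds; "tau": joint torques, N m; "eef_pos": TCP position; "tcp_rot": TCP orientation; "ft_force": force on the tool from outside, world axes, zero at the start; "moment": the same for the moment, N m; "opening": opening from 0.0 (shut) to 1.0 (fully open).
Only numpy, scipy, OpenCV 4.12 (cv2) and the standard library are available. Lean on these libraries where they do the work, as an engineer would, in place of code of your own. Each camera call takes 0.05 s, during which the arm holds its last target.

### The job

The white foot rail of a cabinet lies in the plywood assembly jig, feet side up and not yet pushed all the way in: slide it fully home under the side strips, against the end stop, so that it is backed along its whole length. Then set the loose black foot upright over the bare stud and press it straight down until it clicks, and keep pressing until its collar sits flush on the plate. Do not let go, I want to check the collar for gaps: finish still holding the foot and bearing down on it with firm hand pressure, and leave the wheel, the tape measure and the oil bottle where they stand.

Things in the scene. Friction and masses are not known exactly. Their poses are not given: they have to be found in the camera images.
- jig: Fixed assembly jig, plywood base 206 x 150 x 12 mm. Origin on the table top; +x is the way the board slides in, z up. Two cheeks along x leave a 95 mm wide channel from jig x = -90 mm (open mouth, towards the robot) to +95 mm (end stop). Aluminium strips on the cheeks overhang the board's long edges by 6 mm a side; underside 29.5, top 33.5 mm above the table (screws to 36).
- stop_face (a point): Centre of the end stop's face that the board meets, 20 mm above the table, axes as the jig; the stop is 42 mm high.
- board_near_end (a point): Centre of the near end face of the foot rail ('board'), 20 mm above the table; x along it to the stop. White rail 190 x 92 x 16 mm, 0.35 kg, loose in the channel, underside at 12 mm. Fully home this end is 190 mm from stop_face and stands 4 mm out of the jig's base; at the start 30 to 60 mm further out. Push it here, e.g. with closed fingers (1 to 3 N).
- stud_base (a point): On the stud's axis, on the top face of the bare grey plate (66 x 66 x 3 mm, top 31 mm above the table); axes as the board. 45 mm from the board's near end, on its centre line. The fitted foot stands 102 mm further in, 62 mm high above its plate. The foot is down when its collar's underside meets this face.
- stud_top (a point): Centre of the stud's top, 18 mm above the plate. White stud, 27 mm diameter, tapered to 20 mm over its top 4.5 mm; four sprung steel balls stand 3.7 mm out of its sides, centred 9.6 mm above the plate.
- foot_center (a point): Centre of the loose black foot, 31 mm above its underside; z up along its axis. It stands on the table, socket down: 62 mm high, 0.06 kg, collar 56 mm diameter up to 16 mm, above it a ribbed body of 38 mm diameter. Grip the body across 38 mm, fingertips above the collar; tips may bear on the collar's 9 mm shoulder. Seated, this point is 31 mm above stud_base.
- foot_socket (a point): Centre of the foot's underside, the mouth of its socket (38 mm wide, 21 mm deep, inner lip 30 mm diameter), fits the stud at any yaw. Lowered on, the lip meets the balls with the underside 14 mm above the plate; resistance rises to about 10 N, drops away some 7 mm above the plate (the click), then the collar lands on the plate. Press with 12 to 20 N; more if it enters askew.
- feed_wheel: Bystander: black wheel lying flat, 45 mm diameter, 24 mm high, loose; origin at the centre of its underside. Much lower than the foot. Wheel and foot may stand in either's place.
- tape_measure: Bystander: yellow and black tape measure standing on edge, 36 x 75 x 60 mm, loose; origin at the centre of its underside.
- fluid_bottle: Bystander: small square bottle of yellow oil with white cap, 43 x 57 x 104 mm, loose; origin at the centre of its underside.
- toggle_clamp: Fixed red-handled hold-down clamp on the table between the foot's place and the jig, 121 x 48 mm (x, y), its handle up to 140 mm above the table; origin at the centre of its underside. Not needed for this job: carry the foot over it or round it.
Not all that is in view belongs to the job. Of the things that look like the part that bears foot_center, take the one that is farthest from the robot's base at the start.

How it is judged (in metres and radians):
On the way, in this order (a step that is already met when the one before it is completed fails the run):
1. the rail is slid home against the end stop (its near end within 3 mm of its place), the bare stud still bare (x of board_near_end in the frame of stop_face above -0.193 m and distance between foot_center and stud_base above 0.045 m), for 0.2 s.
2. the foot is snapped onto the stud, its collar flush on the plate (within 2 mm), the rail still home (z of foot_center in the frame of stud_base below 0.033 m and horizontal distance between foot_center and stud_base below 0.003 m and x of board_near_end in the frame of stop_face above -0.194 m), for 0.2 s.
At the end, for the whole second after the job is handed in: Rail home against the stop (within 4 mm), foot on the stud with its collar flush (2 mm in height, 3 mm sideways, 0.06 rad), fingers on the foot and bearing down through the last second: the rail (board) presses on the jig with 10 to 60 N, 3 to 6 N of it weight (all of step 2 and angle between the z axis of foot_center and the z axis of stud_base, either way round below 0.06 rad and contact force between the fingers and foot above 2 N and contact force between board and jig between 10 and 60 N); the arm keeps its last pose, push and grip.
It fails at once if the wheel, the tape measure or the oil bottle is moved more than 15 mm or tipped (distance of any of feed_wheel, tape_measure, fluid_bottle from where it was at the start of the episode above 0.015 m or angle between any of fluid_bottle, tape_measure's own z axis and vertical above 0.3 rad).
It also fails if it takes over 64 s, if anything falls off the work surface, if the arm or the gripper's body presses on something with over 40 N, if the wrist force passes 120 N, or if a joint passes its speed limit or range.

## Working session

There is one attempt and no reset: what is moved stays moved. The work goes in short steps, Python scripts to look and compute and a tool call to move; the robot and the scene stay as the last step left them, time stands still between calls to the robot, and variables do not carry over. Pictures are saved under pics/ and viewed, and the job is handed in when it is done.

Besides the shell and the picture viewer there is one more tool, called after "Request:" by a JSON object that holds its "op" and its "data". jog_arm: Moves the arm, as the interface text tells. Its arguments: {"type":"object","properties":{"deltas":{"type":"array","items":{"type":"number"}}},"required":["deltas"]}

```bash
mkdir -p pics
cat > h.py <<'E'
from cell import env, eyes
import numpy as np, cv2
def cap(n,f):
    c=eyes.read_camera(n); cv2.imwrite(f,c["image"][:,:,::-1]); return c
def ray(c,u,v):
    f=240/np.tan(np.radians(c["fovy"])/2); M=np.array(c["world_from_camera"])
    d=M[:3,:3]@np.array([(u-c["cx"])/f,-(v-c["cy"])/f,-1]); return M[:3,3],d
def onz(c,u,v,z):
    o,d=ray(c,u,v); return o+d*(z-o[2])/d[2]
def proj(c,p):
    f=240/np.tan(np.radians(c["fovy"])/2); M=np.array(c["world_from_camera"])
    q=M[:3,:3].T@(np.array(p)-M[:3,3]); return c["cx"]+f*q[0]/-q[2], c["cy"]-f*q[1]/-q[2]
E
python3 - <<'E'
from h import *
import pickle
for n in("scene","top"):
    c=cap(n,f"pics/{n}0.png"); print({k:v for k,v in c.items() if k!="image"})
    pickle.dump(c,open(n+"0.pkl","wb"))
print(env.state())
E
```

```text
{'fovy': 57.97276359594992, 'cx': 318.89136111458976, 'cy': 240.05871761786779, 'world_from_camera': array([[ 8.82428918e-01,  2.46762966e-01, -4.00533698e-01,
        -3.40259378e+01],
       [-4.70357471e-01,  4.79266769e-01, -7.40990698e-01,
        -9.17116332e+02],
       [ 9.11342872e-03,  8.42265637e-01,  5.38985661e-01,
         7.56293527e+02],
       [ 0.00000000e+00,  0.00000000e+00,  0.00000000e+00,
         1.00000000e+00]])}
{'fovy': 44.980056956662345, 'cx': 310.4658645578566, 'cy': 232.251513963857, 'world_from_camera': array([[ 9.52669731e-03,  9.99308528e-01, -3.59403465e-02,
         4.17226517e+02],
       [-9.99878603e-01,  9.96299054e-03,  1.19798680e-02,
         1.96713151e+00],
       [ 1.23296576e-02,  3.58218548e-02,  9.99282129e-01,
         1.31485975e+03],
       [ 0.00000000e+00,  0.00000000e+00,  0.00000000e+00,
         1.00000000e+00]])}
{'t': 0.1, 'joints': array([ 1.05636432e+00,  4.91482650e-01,  1.55936894e+00,  1.58876057e-05,
        1.09172379e+00, -1.05574873e-01]), 'qvel': array([ 0.00146283, -0.00219224, -0.00290757,  0.00034813,  0.00141662,
       -0.00129307]), 'tau': array([ 2.60492481e-03, -6.13628840e+01, -2.58606559e+01,  6.94008241e-02,
        4.69811994e-02, -3.24148482e-05]), 'eef_pos': array([248.42644312, 573.47793926, 404.23717021]), 'tcp_rot': array([-1.6907097 ,  1.5698135 , -2.09957417]), 'ft_force': array([-0.21189475,  0.56486605, -0.45784463]), 'moment': array([0.08884919, 0.02036529, 0.03103421]), 'opening': 1.0018515660862521}
```

View pics/scene0.png

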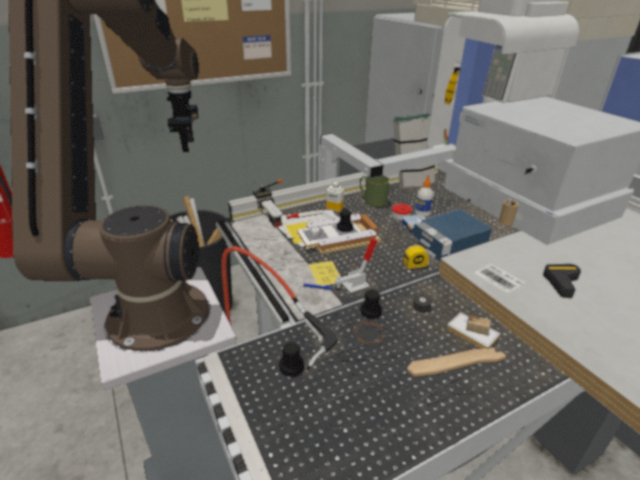

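View pics/top0.png

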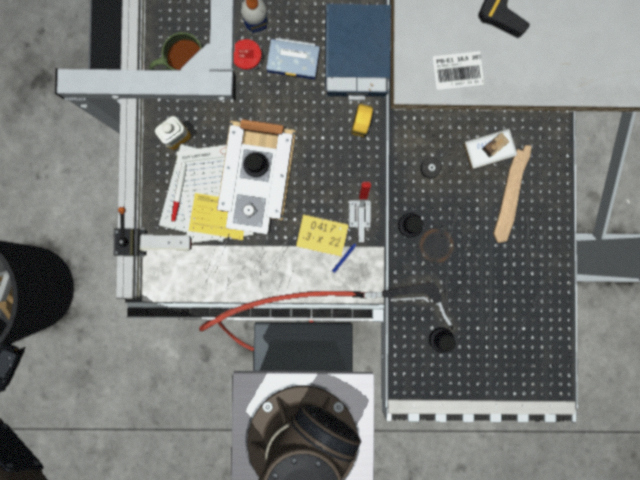

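The scene shows two identical feet, near (372,303) and (291,360). In the top view they are at (411,223) and (442,340); the former is farther from the base at (310,435). The jig is at (258,180), the stud at (249,210) and the wheel at (431,168). Next I'll enlarge these regions.

Run:
```python
import cv2
a=cv2.imread("pics/top0.png"); s=cv2.imread("pics/scene0.png")
cv2.imwrite("pics/c1.png",cv2.resize(a[105:245,210:310],None,fx=4,fy=4,interpolation=cv2.INTER_CUBIC))
cv2.imwrite("pics/c2.png",cv2.resize(a[150:250,340:460],None,fx=5,fy=5,interpolation=cv2.INTER_CUBIC))
cv2.imwrite("pics/c3.png",cv2.resize(s[180:330,270:450],None,fx=4,fy=4,interpolation=cv2.INTER_CUBIC))
```

```text
(no output)
```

View pics/c1.png

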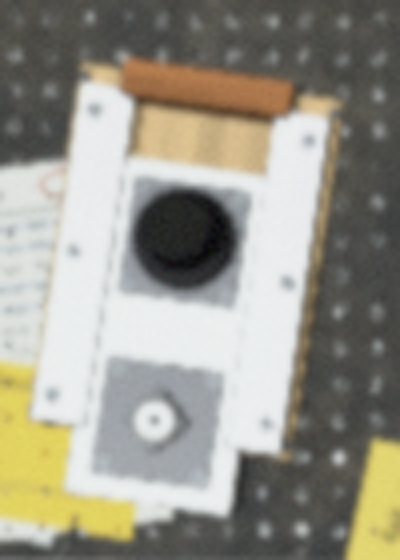

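View pics/c2.png

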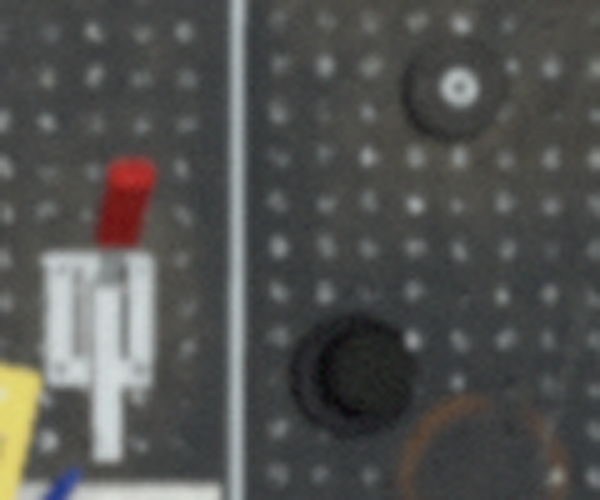

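View pics/c3.png

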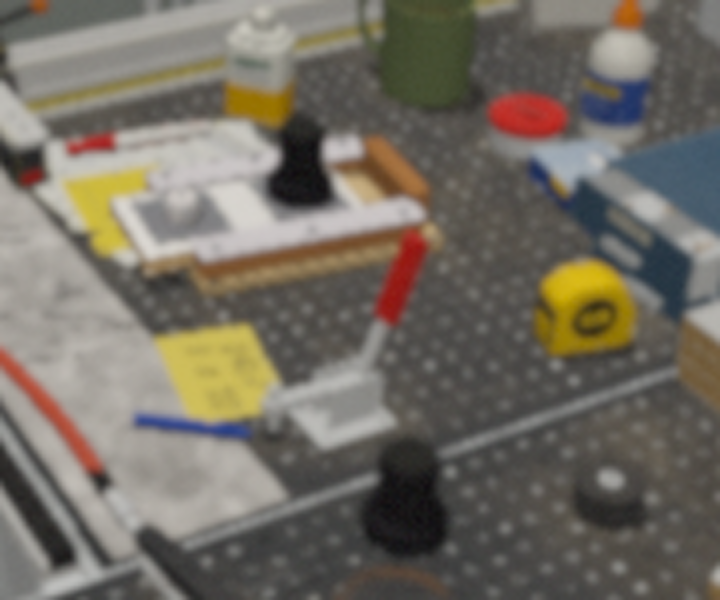

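Run:
```python
from h import *
import pickle
c=pickle.load(open("top0.pkl","rb")); s=pickle.load(open("scene0.pkl","rb"))
def t(x,y,z,o=(210,105),k=4): return np.round(onz(c,o[0]+(x+.5)/k-.5,o[1]+(y+.5)/k-.5,z)[:2],1)
def sc(x,y,z): return np.round(onz(s,270+(x+.5)/4-.5,180+(y+.5)/4-.5,z)[:2],1)
print("stud top",t(154,420,49), sc(183,198,49))
print("board near corners",t(65,488,28),t(233,515,28))
print("plate corners",[t(*p,31) for p in((108,357),(227,375),(92,470),(212,485))])
print("fitted top",t(178,232,90))
print("strip outer L",t(31,417,33.5),t(85,85,33.5)," R ",t(281,453,33.5),t(329,112,33.5))
print("strip inner L",t(135,98,33.5),t(80,425,33.5))
print("strip inner R",t(273,113,33.5),t(233,447,33.5))
print("stop top front edge",t(122,92,42),t(290,112,42),"back",t(126,60,42),t(294,82,42))
o=(340,150)
print("foot top",t(372,373,62,o,5),"collar",t(355,376,16,o,5), "foot top scene",sc(410,448,62))
print("wheel",t(457,88,24,o,5), "tops: other foot",np.round(onz(c,443,338,62),1))
print("clamp handle tip",t(132,170,140,o,5), "clamp base",t(45,255,20,o,5),t(152,385,20,o,5))
print("tape", onz(c,363,120,60))
```

```text
stud top [510.9 123.5] [511.8 116.8]
board near corners [474.1 174.3] [460.1  81. ]
plate corners [array([546.9, 151.2]), array([537.6,  85.1]), array([484.1, 159.1]), array([476.5,  92.7])]
fitted top [607.9 108.2]
strip outer L [513.  192.9] [698.1 165.8]  R  [494.5  54.6] [684.7  30.1]
strip inner L [691.2 137.9] [508.8 165.8]
strip inner R [683.7  61.2] [497.5  81.2]
stop top front edge [692.6 144.2] [682.6  51.4] back [710.5 142.3] [699.4  49.4]
foot top [ 482.  -237.4] collar [ 482.9 -238.6] foot top scene [ 487.8 -235.9]
wheel [ 612.4 -282.5] tops: other foot [ 237.1 -300.8   62. ]
clamp handle tip [ 559.8 -124.3] clamp base [535.6 -98.4] [ 477.8 -146.7]
tape [ 708.78848313 -125.46883762   60.        ]
```

```bash
cat >> h.py <<'E'
from scipy.spatial.transform import Rotation as Ro
def plan(tcp,yaw_y=None):
    """tool-frame shift to tcp target and rotvec so that tool x=down and tool y along world angle yaw_y"""
    st=env.state(); R=Ro.from_euler('xyz',st["tcp_rot"]); M=R.as_matrix(); p=st["eef_pos"]
    print("t",round(st["t"],2),"p",p.round(1),"F",st["ft_force"].round(2),"op",round(st["opening"],3),"j",st["joints"].round(2))
    print("toolx",M[:,0].round(4),"tooly",M[:,1].round(3),"ang_y",round(np.arctan2(M[1,1],M[0,1]),3))
    print("shift tool",(M.T@(np.array(tcp)-p)).round(1))
    if yaw_y is not None:
        x=np.array([0,0,-1.]);y=np.array([np.cos(yaw_y),np.sin(yaw_y),0]);T=np.c_[x,y,np.cross(x,y)]
        print("rotvec tool",(R.inv()*Ro.from_matrix(T)).as_rotvec().round(4))
E
python3 -c "
from h import *
plan([440,132,300],np.pi/2-.135)"
```

```text
t 0.1 p [248.4 573.5 404.2] F [-0.21  0.56 -0.46] op 1.002 j [ 1.06  0.49  1.56  0.    1.09 -0.11]
toolx [-5.e-04 -8.e-04 -1.e+00] tooly [ 0.398  0.918 -0.001] ang_y 1.162
shift tool [ 104.5 -328.8  351.3]
rotvec tool [-0.2739 -0.0003  0.001 ]
```

Request:
{"op": "jog_arm", "data": {"deltas": [0,0,0,-0.137,0,0,0,0,0,0,-0.137,0,0,0]}}

```text
t: 0.35
eef_pos: [248.4, 573.5, 403.5]
tcp_rot: [-1.968, 1.568, -2.096]
ft_force: [-0.2, -0.8, 0.2]
opening: 0.846
```

```bash
python3 -c "
from h import *
plan([425,133,320],np.pi/2-.135)"
```

```text
t 0.35 p [248.4 573.5 403.5] F [-0.21 -0.81  0.19] op 0.846 j [ 1.06  0.49  1.56  0.    1.09 -0.39]
toolx [-0.0012 -0.0021 -1.    ] tooly [ 0.127  0.992 -0.002] ang_y 1.443
shift tool [  84.2 -414.2  231.4]
rotvec tool [ 0.0073 -0.001   0.0023]
```

Request:
{"op": "jog_arm", "data": {"deltas": [10,-52,29,0,0,0,0,10,-52,29,0,0,0,0,10,-52,29,0,0,0,0,10,-52,29,0,0,0,0,10,-52,29,0,0,0,0,10,-52,29,0,0,0,0,10,-52,29,0,0,0,0,10,-50,28,0,0,0,0]}}

```text
t: 1.35
eef_pos: [429.2, 123.7, 320.8]
tcp_rot: [-1.586, 1.569, -1.704]
ft_force: [0.8, -0.0, 0.6]
opening: 0.024
```

Run:
```python
from h import *
import pickle
plan([440,131,208],np.pi/2-.135)
c=cap("top","pics/top1.png"); s=cap("scene","pics/scene1.png")
```

```text
t 1.35 p [429.2 123.7 320.8] F [ 0.83 -0.04  0.64] op 0.024 j [ 0.13  0.37  2.08 -0.    0.7  -1.32]
toolx [-2.0e-04 -1.6e-03 -1.0e+00] tooly [ 0.118  0.993 -0.002] ang_y 1.452
shift tool [112.8   8.7   9.9]
rotvec tool [ 0.0167 -0.      0.0017]
```

View pics/scene1.png

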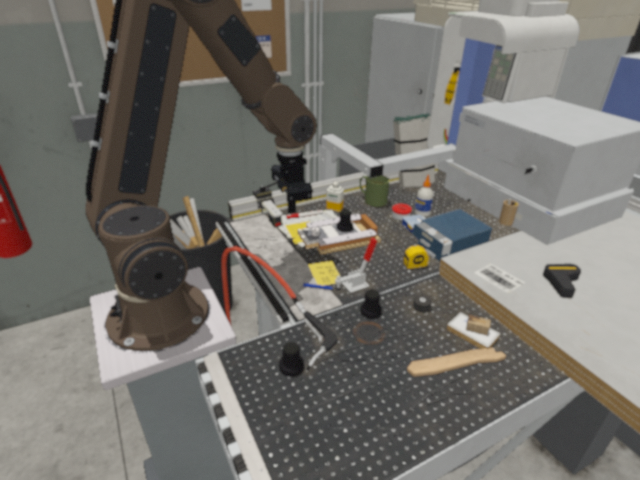

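Run:
```python
from h import *
import pickle
c=pickle.load(open("top0.pkl","rb"))
for z in(0,40,80): print(onz(c,190,242,z).round(0),onz(c,143,242,z).round(0), onz(c,116,243,z).round(0))
s=cv2.imread("pics/scene0.png")
cv2.imwrite("pics/c4.png",cv2.resize(s[160:270,220:380],None,fx=5,fy=5,interpolation=cv2.INTER_CUBIC))
```

```text
[440. 259.   0.] [439. 365.   0.] [436. 425.   0.]
[439. 251.  40.] [438. 354.  40.] [435. 412.  40.]
[438. 243.  80.] [437. 342.  80.] [435. 400.  80.]
```

View pics/c4.png

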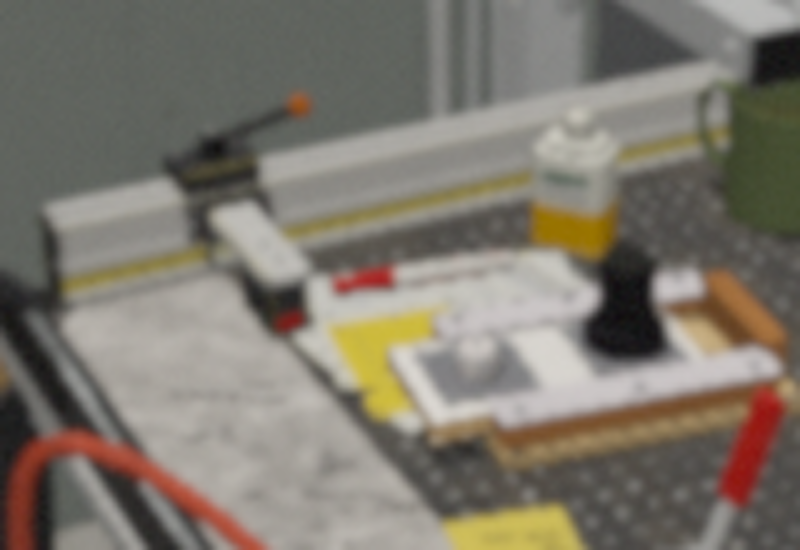

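Request:
{"op": "jog_arm", "data": {"deltas": [38,3,3,0.0167,0,0,0,38,3,3,0,0,0,0,38,3,3,0,0,0,0,0,0,0,0,0,0,0]}}

```text
t: 1.95
eef_pos: [440.9, 129.1, 203.7]
tcp_rot: [-1.443, 1.569, -1.587]
ft_force: [0.1, -0.0, 1.2]
opening: 0.008
```

Run:
```python
from h import *
plan([489,124.8,205],np.pi/2-.135)
```

```text
t 1.95 p [440.9 129.1 203.7] F [ 0.11 -0.05  1.21] op 0.008 j [ 0.14  0.6   2.13 -0.    0.41 -1.28]
toolx [-0.     -0.0019 -1.    ] tooly [ 0.144  0.99  -0.002] ang_y 1.427
shift tool [-1.3  2.6 48.2]
rotvec tool [-0.0091  0.0002  0.0018]
```

Request:
{"op": "jog_arm", "data": {"deltas": [0,2,8,0,0,0,0,0,0,8,0,0,0,0,0,0,8,0,0,0,0,0,0,8,0,0,0,0]}}

```text
t: 2.45
eef_pos: [474.6, 127.0, 207.6]
tcp_rot: [-0.317, 1.568, -0.46]
ft_force: [-2.2, -0.0, -1.1]
opening: 0.007
```

Request:
{"op": "jog_arm", "data": {"deltas": [0,0,4,0,0,0,0,0,0,4,0,0,0,0]}}

```text
t: 2.7
eef_pos: [483.2, 125.6, 207.9]
tcp_rot: [-0.304, 1.568, -0.447]
ft_force: [-2.2, 0.1, -1.9]
opening: 0.004
```

Request:
{"op": "jog_arm", "data": {"deltas": [0,0,3,0,0,0,0,0,0,3,0,0,0,0]}}

```text
t: 2.95
eef_pos: [488.8, 124.7, 207.8]
tcp_rot: [-1.446, 1.569, -1.59]
ft_force: [-13.1, 6.0, 8.3]
opening: 0.003
```

Request:
{"op": "jog_arm", "data": {"deltas": [0,0,2,0,0,0,0,0,0,2,0,0,0,0]}}

```text
t: 3.2
eef_pos: [490.4, 124.6, 207.7]
tcp_rot: [-2.802, 1.562, -2.945]
ft_force: [-11.1, 3.7, 8.5]
opening: 0.008
```

Run:
```python
from h import *
plan([489,124.8,205],np.pi/2-.135)
cap("top","pics/top2.png"); s=cap("scene","pics/scene2.png")["image"][:,:,::-1]
cv2.imwrite("pics/c5.png",cv2.resize(s[160:270,250:410],None,fx=5,fy=5,interpolation=cv2.INTER_CUBIC))
```

```text
t 3.2 p [490.4 124.6 207.7] F [-11.12   3.69   8.47] op 0.008 j [ 0.12  0.63  2.02 -0.    0.5  -1.31]
toolx [-0.009  -0.0018 -1.    ] tooly [ 0.143  0.99  -0.003] ang_y 1.427
shift tool [ 2.7 -0.  -1.4]
rotvec tool [-0.0085 -0.0087  0.003 ]
```

View pics/c5.png

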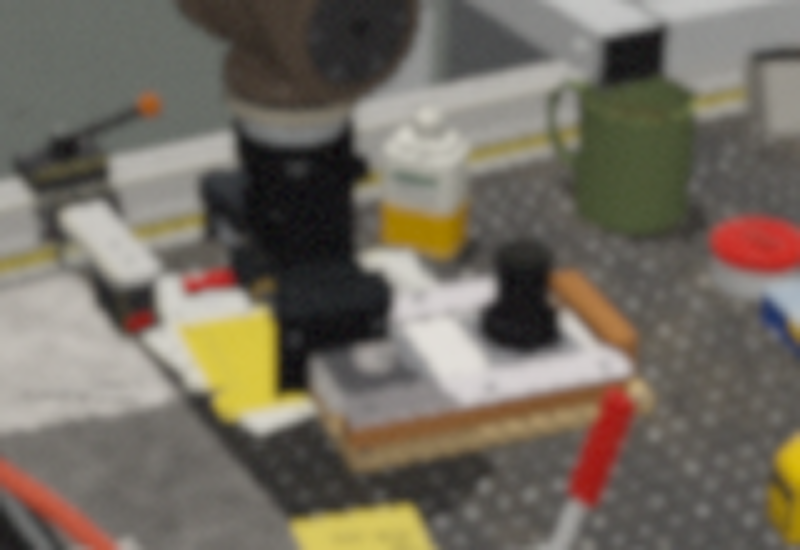

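Request:
{"op": "jog_arm", "data": {"deltas": [0,0,-15,0,0.005,0,0,0,0,-25,0,0,0,0,-50,0,-10,0,0,0,0.4,-60,0,0,0,0,0,0.9,-40,0,0,0,0,0,0.9]}}

```text
t: 3.92
eef_pos: [439.9, 132.4, 359.8]
tcp_rot: [-2.905, 1.554, -3.048]
ft_force: [0.3, -0.0, -1.2]
opening: 0.263
```

Run:
```python
from h import *
import pickle
plan([482,-237,320],0)
plan([482,-237,320],np.pi)
c=cap("top","pics/top3.png");pickle.dump(c,open("top3.pkl","wb"))
a=c["image"][:,:,::-1]
cv2.imwrite("pics/c6.png",cv2.resize(a[105:245,190:310],None,fx=4,fy=4,interpolation=cv2.INTER_CUBIC))
```

```text
t 3.92 p [439.9 132.4 359.8] F [ 0.26 -0.04 -1.18] op 0.263 j [ 0.15  0.32  2.    0.    0.84 -1.28]
toolx [-0.0166 -0.0016 -0.9999] tooly [ 0.143  0.99  -0.004] ang_y 1.428
shift tool [  39.7 -359.4   95. ]
rotvec tool [ 1.4276 -0.0106  0.0148]
t 3.92 p [439.9 132.4 359.8] F [ 0.26 -0.04 -1.18] op 0.263 j [ 0.15  0.32  2.    0.    0.84 -1.28]
toolx [-0.0166 -0.0016 -0.9999] tooly [ 0.143  0.99  -0.004] ang_y 1.428
shift tool [  39.7 -359.4   95. ]
rotvec tool [-1.714  -0.0154 -0.011 ]
```

View pics/c6.png

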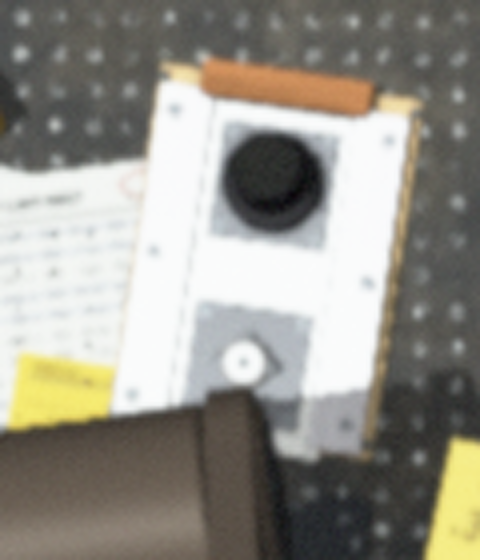

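Request:
{"op": "jog_arm", "data": {"deltas": [0,0,0,0.18,0,0,1,0,0,0,0.18,0,0,1,0,0,0,0.18,0,0,1,0,0,0,0.18,0,0,1,0,0,0,0.18,0,0,1,0,0,0,0.18,0,0,1,0,0,0,0.18,0,0,1,0,0,0,0.17,0,0,1]}}

```text
t: 4.97
eef_pos: [437.1, 132.7, 364.1]
tcp_rot: [-2.012, 1.57, 2.653]
ft_force: [-0.6, -0.8, 0.3]
opening: 0.998
```

Run:
```python
from h import *
import pickle
plan([482,-237.5,360],0)
c=cap("top","pics/top4.png");pickle.dump(c,open("top4.pkl","wb"))
s=cap("scene","pics/scene4.png");pickle.dump(s,open("scene4.pkl","wb"))
a=c["image"][:,:,::-1]
cv2.imwrite("pics/c7.png",cv2.resize(a[105:245,190:310],None,fx=4,fy=4,interpolation=cv2.INTER_CUBIC))
```

```text
t 4.97 p [437.1 132.7 364.1] F [-0.62 -0.84  0.29] op 0.998 j [0.15 0.31 2.   0.   0.83 0.2 ]
toolx [-1.1e-03  6.0e-04 -1.0e+00] tooly [ 0.999 -0.048 -0.001] ang_y -0.048
shift tool [  3.8  62.5 367.7]
rotvec tool [-0.0476 -0.0006  0.0011]
```

Request:
{"op": "jog_arm", "data": {"deltas": [0,8,50,-0.0476,0,0,1,0,6,53,0,0,0,1,0,6,53,0,0,0,1,0,6,53,0,0,0,1,0,6,53,0,0,0,1,0,6,53,0,0,0,1,0,6,50,0,0,0,1,0,0,0,0,0,0,1]}}

```text
t: 6.08
eef_pos: [486.7, -242.2, 362.9]
tcp_rot: [1.252, 1.567, -0.271]
ft_force: [0.4, -0.1, 0.8]
opening: 1.001
```

Run:
```python
from h import *
import pickle
plan([482,-237.5,260],0)
c=cap("top","pics/top5.png");pickle.dump(c,open("top5.pkl","wb"))
s=cap("scene","pics/scene5.png")
a=c["image"][:,:,::-1]
cv2.imwrite("pics/c8.png",cv2.resize(a[105:245,190:310],None,fx=4,fy=4,interpolation=cv2.INTER_CUBIC))
b=s["image"][:,:,::-1]
cv2.imwrite("pics/c9.png",cv2.resize(b[180:330,290:450],None,fx=4,fy=4,interpolation=cv2.INTER_CUBIC))
```

```text
t 6.08 p [ 486.7 -242.2  362.9] F [ 0.37 -0.06  0.84] op 1.001 j [-0.58  0.42  1.81  0.    0.9  -0.63]
toolx [ 0.0038 -0.0011 -1.    ] tooly [0.999 0.048 0.004] ang_y 0.048
shift tool [102.9  -4.9  -5.1]
rotvec tool [ 0.0482  0.0012 -0.0038]
```

View pics/c8.png

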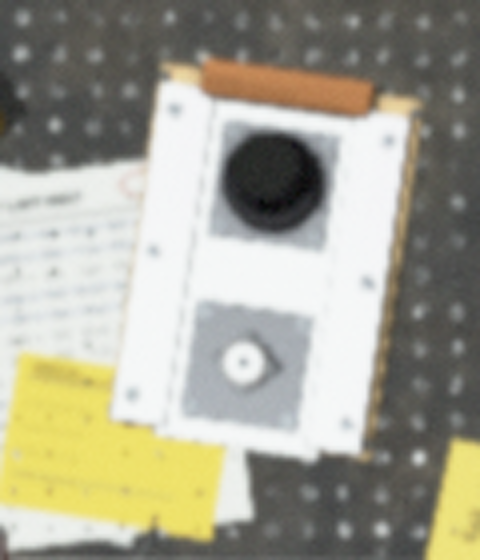

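View pics/c9.png

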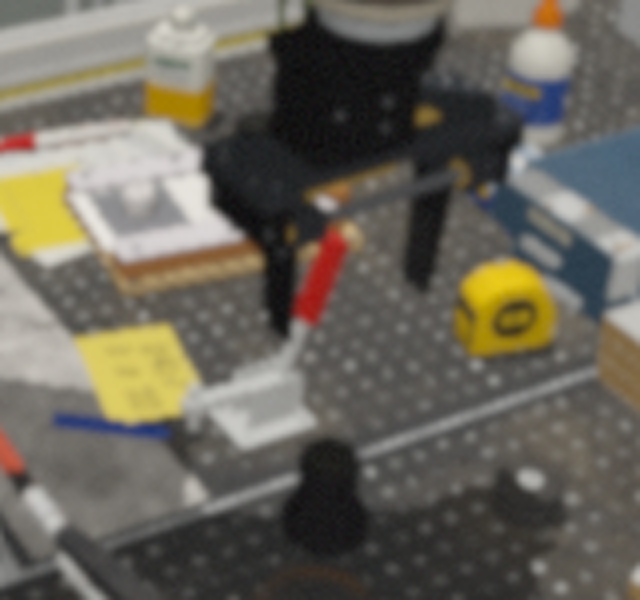

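Run:
```python
from h import *
import pickle
c=pickle.load(open("top5.pkl","rb")); s0=pickle.load(open("scene0.pkl","rb")); c0=pickle.load(open("top0.pkl","rb"))
g=c["image"].min(axis=2).astype(np.uint8)
# stud disc: bright blob inside plate
m=(g>200).astype(np.uint8); n,l,st,ce=cv2.connectedComponentsWithStats(m)
for i in range(n):
    if abs(ce[i][0]-250)<8 and abs(ce[i][1]-195)<8 and st[i][4]<400: print("stud px",ce[i],st[i],onz(c,*ce[i],49).round(1))
# foot
b=c0["image"][190:260,375:450]; d=b.max(axis=2)
print(np.percentile(d,[1,5,10,20,50]))
A=cv2.resize(b[:,:,::-1],None,fx=8,fy=8,interpolation=cv2.INTER_CUBIC); A=cv2.convertScaleAbs(A,alpha=2.5)
cv2.imwrite("pics/f1.png",A)
b=s0["image"][280:330,345:400][:,:,::-1]; A=cv2.convertScaleAbs(cv2.resize(b,None,fx=11,fy=11,interpolation=cv2.INTER_CUBIC),alpha=2.5)
cv2.imwrite("pics/f2.png",A)
```

```text
stud px [250.23684211 195.34210526] [246 191  10  10  76] [542.2 119.3  49. ]
[26. 38. 52. 61. 66.]
```

View pics/f1.png

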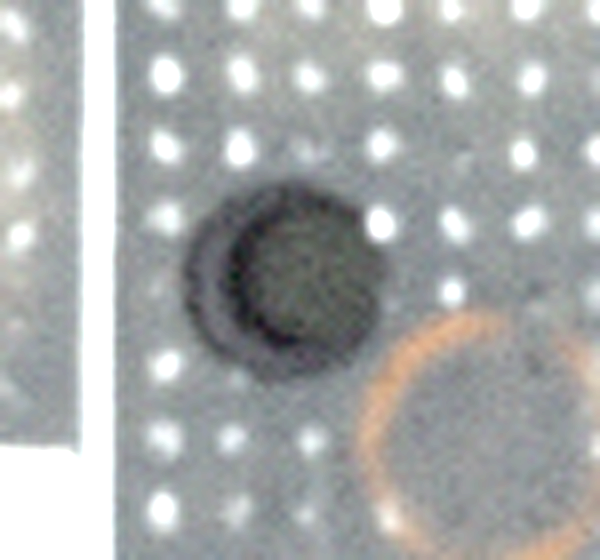

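View pics/f2.png

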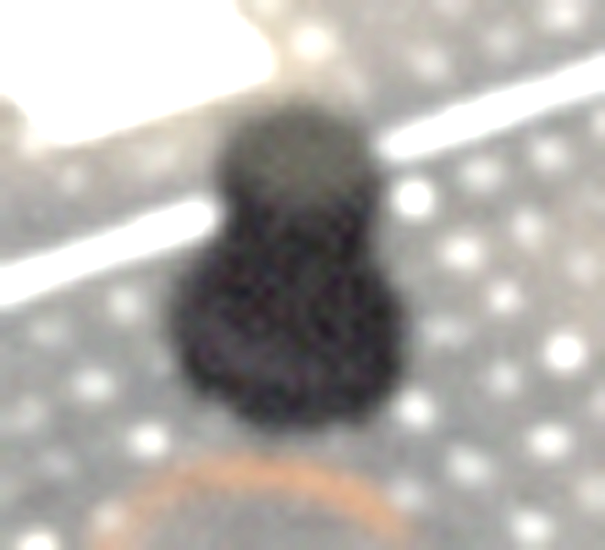

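Run:
```python
from h import *
import pickle
c=pickle.load(open("top0.pkl","rb")); s=pickle.load(open("scene0.pkl","rb"))
f=lambda x,k,o:o+(x+.5)/k-.5
print("top disc",onz(c,f(310,8,375),f(280,8,190),62).round(1),"collar",onz(c,f(283,8,375),f(281,8,190),16).round(1))
print("scene disc",onz(s,f(301,11,345),f(155,11,280),62).round(1))
p=proj(s,[482,-237.5,62]);print("expect scene",(p[0]-345+.5)*11-.5,(p[1]-280+.5)*11-.5)
```

```text
top disc [ 481.2 -235.9   62. ] collar [ 483.2 -237.1   16. ]
scene disc [ 482.9 -242.2   62. ]
expect scene 286.2532088573391 144.46319716786564
```

Request:
{"op": "jog_arm", "data": {"deltas": [40,-5,-4,0.0482,0.001,-0.004,1,40,0,0,0,0,0,1,0,0,0,0,0,0,1]}}

```text
t: 6.55
eef_pos: [481.0, -232.1, 282.3]
tcp_rot: [2.603, 1.571, 1.041]
ft_force: [-0.2, -0.7, 0.6]
opening: 0.999
```

Run:
```python
from h import *
plan([482,-238.5,209],0)
cap("top","pics/top6.png")
b=cap("scene","pics/scene6.png")["image"][:,:,::-1]
cv2.imwrite("pics/c10.png",cv2.resize(b[230:350,290:450],None,fx=5,fy=5,interpolation=cv2.INTER_CUBIC))
```

```text
t 6.55 p [ 481.  -232.1  282.3] F [-0.18 -0.73  0.64] op 0.999 j [-0.57  0.53  1.91  0.    0.71 -0.58]
toolx [ 1.e-04  2.e-04 -1.e+00] tooly [1.    0.009 0.   ] ang_y 0.009
shift tool [73.3  1.   6.5]
rotvec tool [ 0.0086 -0.0002 -0.0001]
```

View pics/c10.png

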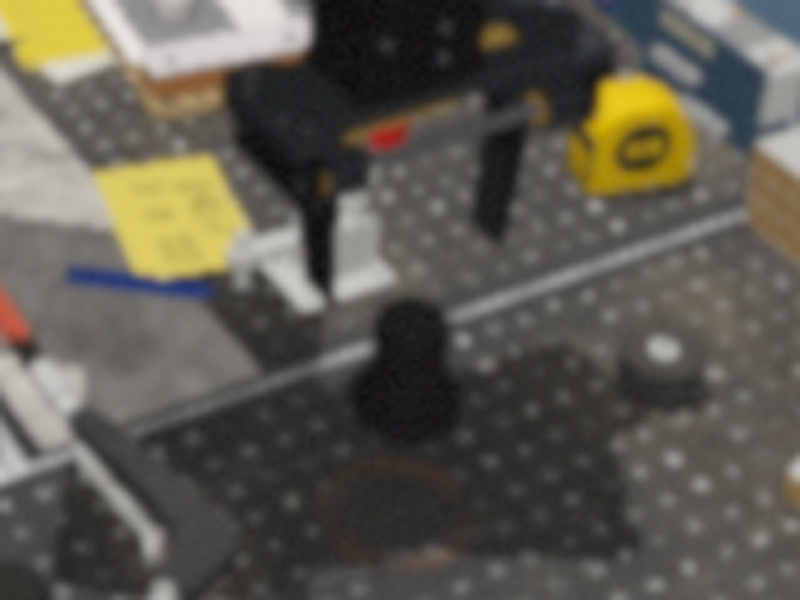

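Run:
```python
from h import *
import pickle
s=pickle.load(open("scene0.pkl","rb"))
for x in(427.5,534.5):
    p=proj(s,[x,-232.1,92]); print((p[0]-290+.5)*5,(p[1]-230+.5)*5)
for p in((318,288),(497,238)): print(onz(s,290+(p[0]+.5)/5-.5,230+(p[1]+.5)/5-.5,92).round(1))
```

```text
309.86657817463623 294.69956453399107
490.5393046692038 232.9081891370987
[ 433.7 -230.    92. ]
[ 534.9 -237.5   92. ]
```

Request:
{"op": "jog_arm", "data": {"deltas": [10,0,7,0.0086,0,0,1,33,0,0,0,0,0,1,30,0,0,0,0,0,1,0,0,0,0,0,0,1]}}

```text
t: 7.15
eef_pos: [483.3, -241.2, 214.4]
tcp_rot: [1.005, 1.557, -0.565]
ft_force: [-0.6, -0.2, -0.0]
opening: 0.997
```

Run:
```python
from h import *
plan([482,-238.5,209],0)
b=cap("scene","pics/scene7.png")["image"][:,:,::-1]
cv2.imwrite("pics/c11.png",cv2.resize(b[230:350,290:450],None,fx=5,fy=5,interpolation=cv2.INTER_CUBIC))
```

```text
t 7.15 p [ 483.3 -241.2  214.4] F [-0.58 -0.16 -0.01] op 0.997 j [-0.59  0.64  1.93  0.    0.55 -0.59]
toolx [ 0.0119 -0.0076 -0.9999] tooly [1.    0.    0.012] ang_y 0.0
shift tool [ 5.3 -1.4 -2.7]
rotvec tool [ 0.0002  0.0076 -0.0119]
```

View pics/c11.png

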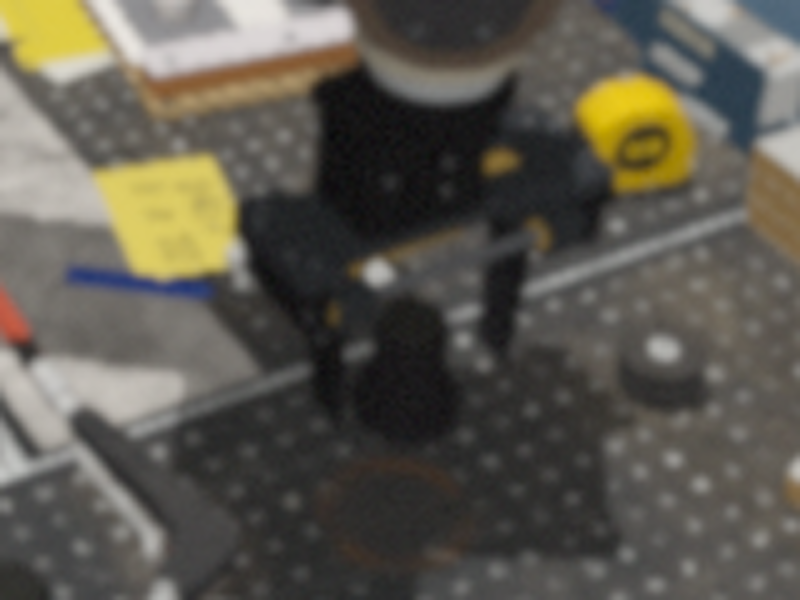

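Request:
{"op": "jog_arm", "data": {"deltas": [5,-1.5,-2,0,0.0076,-0.012,1,0,0,0,0,0,0,1]}}

```text
t: 7.45
eef_pos: [482.4, -239.6, 212.4]
tcp_rot: [0.972, 1.567, -0.599]
ft_force: [-0.3, 0.3, 0.4]
opening: 1.0
```

Run:
```python
from h import *
plan([482,-238.5,209],0)
```

```text
t 7.45 p [ 482.4 -239.6  212.4] F [-0.29  0.28  0.37] op 1.0 j [-0.58  0.65  1.94 -0.    0.55 -0.58]
toolx [ 0.0033 -0.0022 -1.    ] tooly [1.    0.    0.003] ang_y 0.0
shift tool [ 3.4 -0.4 -1.1]
rotvec tool [ 0.0002  0.0022 -0.0033]
```

Request:
{"op": "jog_arm", "data": {"deltas": [3.5,0,-0.5,0,0.0022,-0.0033,1,0,0,0,0,0,0,0.7,0,0,0,0,0,0,0.3,0,0,0,0,0,0,0.2,0,0,0,0,0,0,0.1,0,0,0,0,0,0,0,0,0,0,0,0,0,0,0,0,0,0,0,0,0]}}

```text
t: 8.45
eef_pos: [482.6, -239.1, 209.9]
tcp_rot: [0.98, 1.569, -0.59]
ft_force: [0.3, -0.2, 0.4]
opening: 0.399
```

Run:
```python
from h import *
plan([482,-238.5,209],0)
```

```text
t 8.45 p [ 482.6 -239.1  209.9] F [ 0.34 -0.2   0.39] op 0.399 j [-0.58  0.65  1.94 -0.    0.55 -0.58]
toolx [ 0.0016 -0.0011 -1.    ] tooly [1.    0.    0.002] ang_y 0.0
shift tool [ 0.9 -0.6 -0.6]
rotvec tool [ 0.0004  0.0011 -0.0016]
```

Request:
{"op": "jog_arm", "data": {"deltas": [-30,0,0,0,0,0,0,-50,0,0,0,0,0,0,-50,0,0,0,0,0,0,-35,0,0,0,0,0,0,0,0,0,0,0,0,0]}}

```text
t: 9.07
eef_pos: [482.3, -239.0, 379.2]
tcp_rot: [-2.064, 1.57, 2.648]
ft_force: [0.7, -0.5, -0.9]
opening: 0.397
```

Run:
```python
from h import *
plan([542.5,118,375],0)
cap("top","pics/top8.png")
b=cap("scene","pics/scene8.png")["image"][:,:,::-1]
cv2.imwrite("pics/c12.png",cv2.resize(b[150:330,280:460],None,fx=4,fy=3.3,interpolation=cv2.INTER_CUBIC))
```

```text
t 9.07 p [ 482.3 -239.   379.2] F [ 0.66 -0.47 -0.86] op 0.397 j [-0.58  0.4   1.8  -0.    0.94 -0.58]
toolx [-4.e-04  2.e-04 -1.e+00] tooly [ 1.  0. -0.] ang_y 0.0
shift tool [   4.2   60.3 -356.9]
rotvec tool [ 0.0003 -0.0002  0.0004]
```

View pics/c12.png

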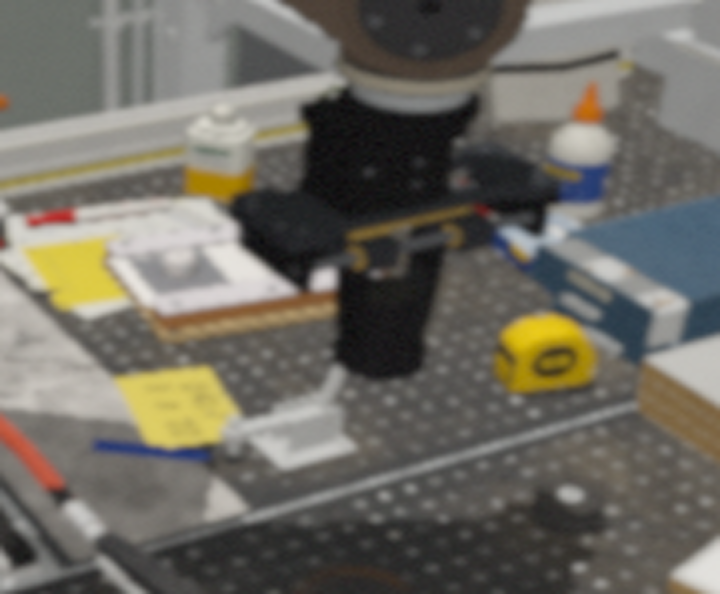

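The foot is held upright and lifted, with its collar at (380,365) in the crop. I'll carry it over the clamp next.

Request:
{"op": "jog_arm", "data": {"deltas": [0,8.5,-51,0,0,0,0,0,8.5,-51,0,0,0,0,0,8.5,-51,0,0,0,0,0,8.5,-51,0,0,0,0,0,8.5,-51,0,0,0,0,0,8.5,-51,0,0,0,0,0,8.5,-48,0,0,0,0,0,0,0,0,0,0,0]}}

```text
t: 10.18
eef_pos: [543.0, 125.2, 364.0]
tcp_rot: [-1.783, 1.546, 2.927]
ft_force: [-0.1, -0.3, -0.2]
opening: 0.399
```

Run:
```python
from h import *
plan([542.5,118,300],0)
```

```text
t 10.18 p [543.  125.2 364. ] F [-0.07 -0.28 -0.17] op 0.399 j [0.11 0.44 1.77 0.01 0.95 0.1 ]
toolx [-0.0244  0.0053 -0.9997] tooly [ 1.    -0.003 -0.024] ang_y -0.003
shift tool [63.9  1.1  7.6]
rotvec tool [-0.003  -0.0053  0.0244]
```

Request:
{"op": "jog_arm", "data": {"deltas": [40,1,7,-0.003,-0.0053,0.0244,0,40,0,0,0,0,0,0,0,0,0,0,0,0,0]}}

```text
t: 10.55
eef_pos: [542.2, 117.1, 278.9]
tcp_rot: [-1.325, 1.566, -2.895]
ft_force: [0.4, -0.1, 0.2]
opening: 0.395
```

Run:
```python
from h import *
plan([542.5,118,275],0)
cap("top","pics/top9.png")
b=cap("scene","pics/scene9.png")["image"][:,:,::-1]
cv2.imwrite("pics/c13.png",cv2.resize(b[170:260,260:380],None,fx=6,fy=6,interpolation=cv2.INTER_CUBIC))
```

```text
t 10.55 p [542.2 117.1 278.9] F [ 0.44 -0.13  0.18] op 0.395 j [ 0.09  0.55  1.86 -0.    0.74  0.09]
toolx [-0.0045 -0.0011 -1.    ] tooly [ 1.     0.001 -0.005] ang_y 0.001
shift tool [ 3.9  0.3 -0.9]
rotvec tool [0.0008 0.0011 0.0045]
```

View pics/c13.png

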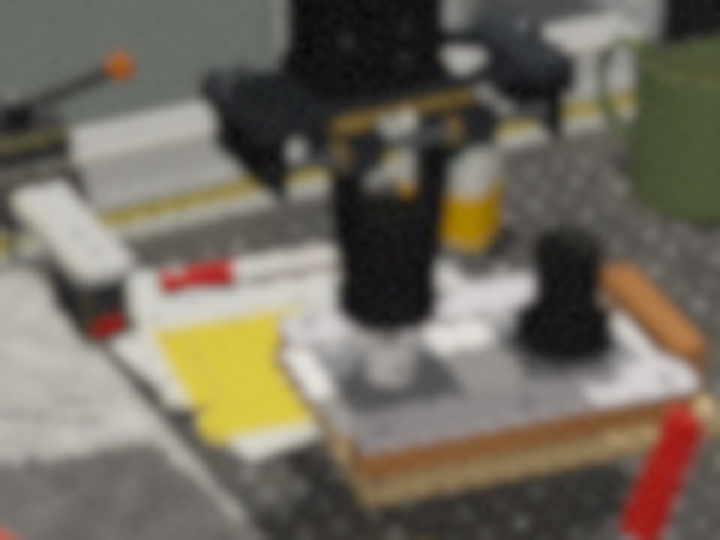

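Run:
```python
from h import *
import pickle
s=pickle.load(open("scene0.pkl","rb"))
for z in (31,49,69,85): print(z,[(np.array(proj(s,p))-[260,170]+.5)*6 for p in([542.2,117.1,z],[542.2,122.1,z],[547.2,117.1,z])])
b=cv2.imread("pics/scene9.png")[205:245,305:345]
cv2.imwrite("pics/c14.png",cv2.convertScaleAbs(cv2.resize(b,None,fx=14,fy=14,interpolation=cv2.INTER_CUBIC),alpha=1.5))
```

```text
31 [array([385.21824259, 372.85414951]), array([380.74916532, 368.51315843]), array([393.42691013, 370.61979415])]
49 [array([385.73079332, 343.90887043]), array([381.22897034, 339.61500128]), array([393.99641088, 341.70080568])]
69 [array([386.30882319, 311.26578762]), array([381.77004962, 307.02635953]), array([394.63865238, 309.08807579])]
85 [array([386.77784965, 284.7784542 ]), array([382.20907674, 280.58421292]), array([395.15977081, 282.62591959])]
```

View pics/c14.png

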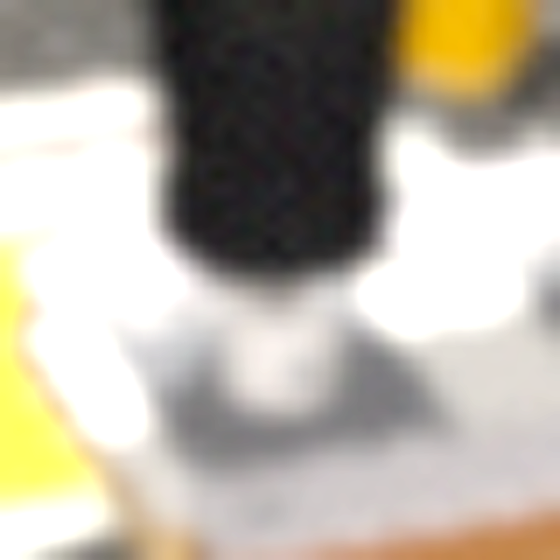

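Run:
```python
from h import *
import pickle
s=pickle.load(open("scene0.pkl","rb"))
a=np.linspace(0,2*np.pi,360)
def low(x,y,z,r): return max(proj(s,[x+r*np.cos(t),y+r*np.sin(t),z])[1] for t in a)
print("collar low row pred",low(541.4,117.1,69,28),"obs",205+275.5/14-.5)
print("stud base low pred",low(543,118,31,13.5),"obs",205+412.5/14-.5)
print("per mm view dir: ",low(543+2,118+4,31,13.5)-low(543,118,31,13.5))
```

```text
collar low row pred 225.97532714064425 obs 224.17857142857142
stud base low pred 233.66959100988808 obs 233.96428571428572
per mm view dir:  -0.7385349818931104
```

Run:
```python
from h import *
import pickle
s=pickle.load(open("scene0.pkl","rb"))
a=np.linspace(0,2*np.pi,360)
def low(x,y,z,r): return max(proj(s,[x+r*np.cos(t),y+r*np.sin(t),z])[1] for t in a)
print("foot start pred",low(482,-238.5,0,28),"obs",280+430/11)
print("fitted pred",low(543+101.1,118-13.8,31,28))
b=cv2.imread("pics/scene9.png")[195:245,330:380]
cv2.imwrite("pics/c15.png",cv2.convertScaleAbs(cv2.resize(b,None,fx=11,fy=11,interpolation=cv2.INTER_CUBIC),alpha=1.5))
b=cv2.imread("pics/top9.png")[110:250,200:330]
cv2.imwrite("pics/c16.png",cv2.resize(b,None,fx=4,fy=4,interpolation=cv2.INTER_CUBIC))
```

```text
foot start pred 319.0966371978942 obs 319.0909090909091
fitted pred 230.48780744674238
```

View pics/c15.png

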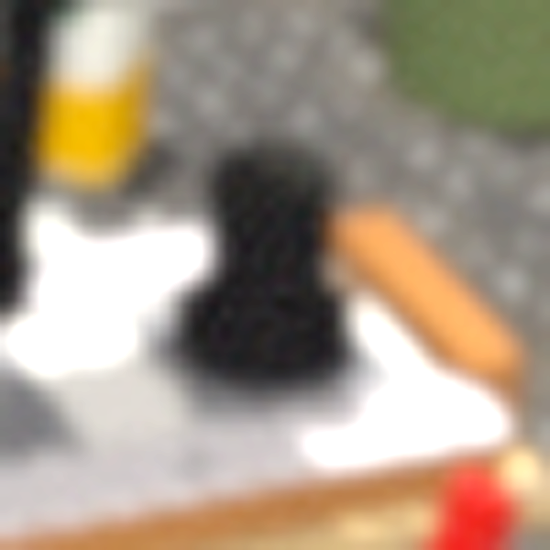

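View pics/c16.png

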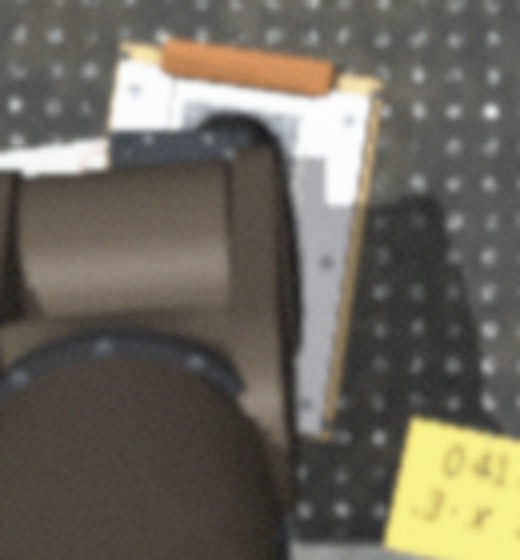

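Request:
{"op": "jog_arm", "data": {"deltas": [15,1,0,0.0008,0.0011,0.0045,0,3,0.5,0,0,0,0,0,0,0,0,0,0,0,0]}}

```text
t: 11.02
eef_pos: [545.1, 116.9, 265.3]
tcp_rot: [1.672, 1.561, 0.1]
ft_force: [0.3, -0.1, -0.3]
opening: 0.392
```

Run:
```python
from h import *
plan([543.5,117.1,258],0)
b=cap("scene","pics/scene10.png")["image"][:,:,::-1][205:245,305:345]
cv2.imwrite("pics/c17.png",cv2.convertScaleAbs(cv2.resize(b,None,fx=14,fy=14,interpolation=cv2.INTER_CUBIC),alpha=1.3))
```

```text
t 11.03 p [545.1 116.9 265.3] F [ 0.26 -0.06 -0.31] op 0.392 j [0.09 0.58 1.86 0.   0.69 0.09]
toolx [ 0.0095  0.001  -1.    ] tooly [ 1.    -0.001  0.01 ] ang_y -0.001
shift tool [ 7.3 -1.7 -0.2]
rotvec tool [-0.0006 -0.001  -0.0095]
```

View pics/c17.png

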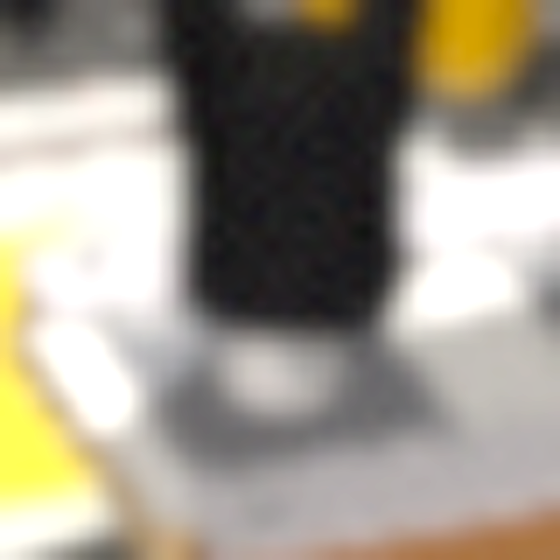

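Request:
{"op": "jog_arm", "data": {"deltas": [0,-1.7,0,0,-0.001,-0.0095,0,0,0,0,0,0,0,0]}}

```text
t: 11.32
eef_pos: [543.2, 117.0, 266.0]
tcp_rot: [1.279, 1.571, -0.293]
ft_force: [-0.5, 0.2, -0.3]
opening: 0.396
```

Run:
```python
from h import *
plan([543.2,117.1,258],0)
b=cap("scene","pics/scene11.png")["image"][:,:,::-1][205:245,305:345]
cv2.imwrite("pics/c18.png",cv2.convertScaleAbs(cv2.resize(b,None,fx=14,fy=14,interpolation=cv2.INTER_CUBIC),alpha=1.3))
```

```text
t 11.32 p [543.2 117.  266. ] F [-0.52  0.25 -0.35] op 0.396 j [ 0.09  0.57  1.86 -0.    0.7   0.09]
toolx [ 2.e-04 -1.e-04 -1.e+00] tooly [ 1. -0.  0.] ang_y -0.0
shift tool [ 8.  -0.  -0.1]
rotvec tool [-0.0003  0.0001 -0.0002]
```

View pics/c18.png

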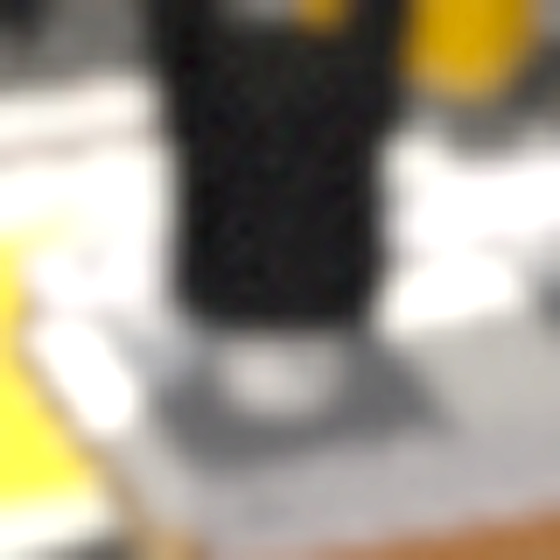

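Request:
{"op": "jog_arm", "data": {"deltas": [4,0,0,0,0,0,0,4,0,0,0,0,0,0,0,0,0,0,0,0,0]}}

```text
t: 11.75
eef_pos: [543.3, 117.0, 257.4]
tcp_rot: [1.518, 1.57, -0.053]
ft_force: [0.3, 0.6, -0.8]
opening: 0.396
```

Request:
{"op": "jog_arm", "data": {"deltas": [2,0,0,0,0,0,0,0,0,0,0,0,0,0]}}

```text
t: 12.0
eef_pos: [543.5, 117.1, 255.4]
tcp_rot: [1.726, 1.569, 0.155]
ft_force: [1.2, 0.8, 0.1]
opening: 0.398
```

Run:
```python
from h import *
plan([543.2,117.1,255],0); print(env.state()["moment"].round(2))
```

```text
t 12.0 p [543.5 117.1 255.4] F [1.15 0.81 0.09] op 0.398 j [0.09 0.59 1.87 0.   0.68 0.09]
toolx [ 1.5e-03  2.0e-04 -1.0e+00] tooly [ 1.    -0.     0.001] ang_y -0.0
shift tool [ 0.4 -0.3  0. ]
rotvec tool [-0.0004 -0.0002 -0.0015]
[ 0.14 -0.09 -0.02]
```

The lip has passed the stud's taper with almost no force. Now I'll press it down.

Request:
{"op": "jog_arm", "data": {"deltas": [2.5,0,0,0,0,-0.001,0,2.5,0,0,0,0,0,0]}}

```text
t: 12.25
eef_pos: [544.4, 117.5, 252.2]
tcp_rot: [1.814, 1.565, 0.243]
ft_force: [-2.0, 1.4, 13.5]
opening: 0.396
```

Request:
{"op": "jog_arm", "data": {"deltas": [3,0,0,0,0,0,0,3,0,0,0,0,0,0]}}

```text
t: 12.5
eef_pos: [544.2, 117.8, 247.4]
tcp_rot: [1.85, 1.564, 0.279]
ft_force: [-1.0, 0.8, 3.2]
opening: 0.393
```

Run:
```python
from h import *
plan([543.2,117.1,241],0); print(env.state()["moment"].round(2))
```

```text
t 12.5 p [544.2 117.8 247.4] F [-1.03  0.75  3.19] op 0.393 j [0.09 0.6  1.87 0.   0.66 0.09]
toolx [ 0.0061  0.0018 -1.    ] tooly [ 1.    -0.001  0.006] ang_y -0.001
shift tool [ 6.4 -1.   0.7]
rotvec tool [-0.0006 -0.0018 -0.0061]
[0.14 0.48 0.05]
```

Request:
{"op": "jog_arm", "data": {"deltas": [2.5,0,0,0,-0.002,-0.006,0,2.5,0,0,0,0,0,0,1,0,0,0,0,0,0]}}

```text
t: 12.88
eef_pos: [544.1, 117.8, 240.8]
tcp_rot: [-0.961, 1.57, -2.532]
ft_force: [-3.9, -0.0, 16.0]
opening: 0.393
```

Run:
```python
from h import *
plan([543.2,117.1,241],0); print(env.state()["moment"].round(2))
```

```text
t 12.88 p [544.1 117.8 240.8] F [-3.880e+00 -1.000e-02  1.604e+01] op 0.393 j [ 0.09  0.62  1.88 -0.    0.65  0.1 ]
toolx [-9.e-04 -6.e-04 -1.e+00] tooly [ 1.    -0.    -0.001] ang_y -0.0
shift tool [-0.2 -0.9  0.7]
rotvec tool [-0.0005  0.0006  0.0009]
[-0.12  0.67 -0.01]
```

Request:
{"op": "jog_arm", "data": {"deltas": [2,-0.5,0,0,0,0,0,2,0,0,0,0,0,0]}}

```text
t: 13.12
eef_pos: [543.6, 117.8, 240.8]
tcp_rot: [1.324, 1.569, -0.247]
ft_force: [-9.7, -0.2, 29.6]
opening: 0.396
```

Request:
{"op": "jog_arm", "data": {"deltas": [3,0,0,0,0,0,0]}}

```text
t: 13.25
eef_pos: [543.4, 117.7, 240.5]
tcp_rot: [1.438, 1.568, -0.133]
ft_force: [-10.3, -1.2, 40.0]
opening: 0.394
```

Run:
```python
from h import *
import time
plan([543.2,117.1,241],0); print(env.state()["moment"].round(2))
b=cap("scene","pics/scene12.png")["image"][:,:,::-1]
cv2.imwrite("pics/c19.png",cv2.resize(b[170:260,260:380],None,fx=6,fy=6,interpolation=cv2.INTER_CUBIC))
print(env.state()["ft_force"], env.state()["eef_pos"])
```

```text
t 13.25 p [543.4 117.7 240.5] F [-10.33  -1.23  39.96] op 0.394 j [ 0.09  0.61  1.88 -0.    0.64  0.1 ]
toolx [ 3.2e-03 -4.0e-04 -1.0e+00] tooly [ 1.    -0.     0.003] ang_y -0.0
shift tool [-0.5 -0.2  0.6]
rotvec tool [-0.0001  0.0004 -0.0032]
[-0.28  2.11  0.06]
[-9.6509408  -0.96019437 35.68714979] [543.39255211 117.76067189 240.51561824]
```

View pics/c19.png

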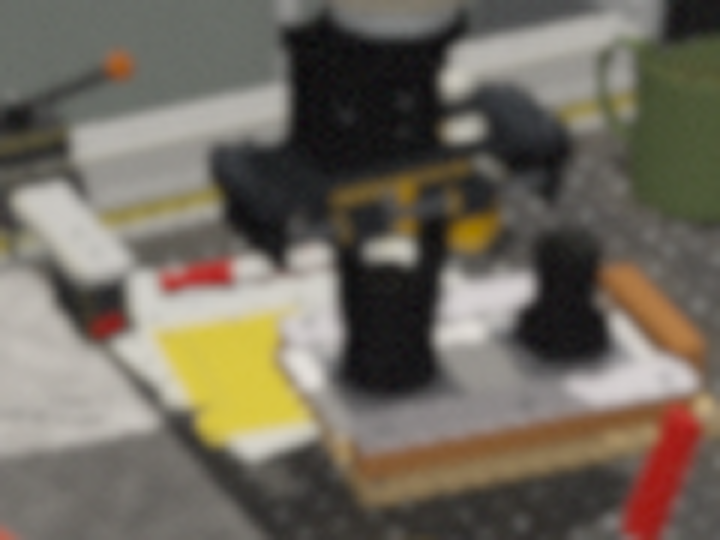

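Request:
{"op": "jog_arm", "data": {"deltas": [1.8,0,0,0,0,0,0,1.8,0,0,0,0,0,0]}}

```text
t: 13.55
eef_pos: [543.0, 117.7, 240.6]
tcp_rot: [1.496, 1.566, -0.075]
ft_force: [-5.3, -0.7, 22.6]
opening: 0.396
```

Run:
```python
from h import *
for i in range(4):
    c=cap("top","pics/top12.png"); s=env.state(); print(s["t"],s["ft_force"].round(1),s["eef_pos"].round(1),s["opening"])
b=c["image"][:,:,::-1]
cv2.imwrite("pics/c20.png",cv2.resize(b[90:250,130:330],None,fx=3.7,fy=3.7,interpolation=cv2.INTER_CUBIC))
```

```text
13.6 [-5.3 -0.4 24.1] [543.  117.7 240.6] 0.39474064398422853
13.65 [-5.6  0.  24.8] [543.  117.7 240.6] 0.39774825249324525
13.7 [-5.9  0.  23.3] [543.  117.7 240.6] 0.3954488611085442
13.75 [-5.  -0.3 24.3] [543.  117.7 240.6] 0.3934091484410527
```

View pics/c20.png

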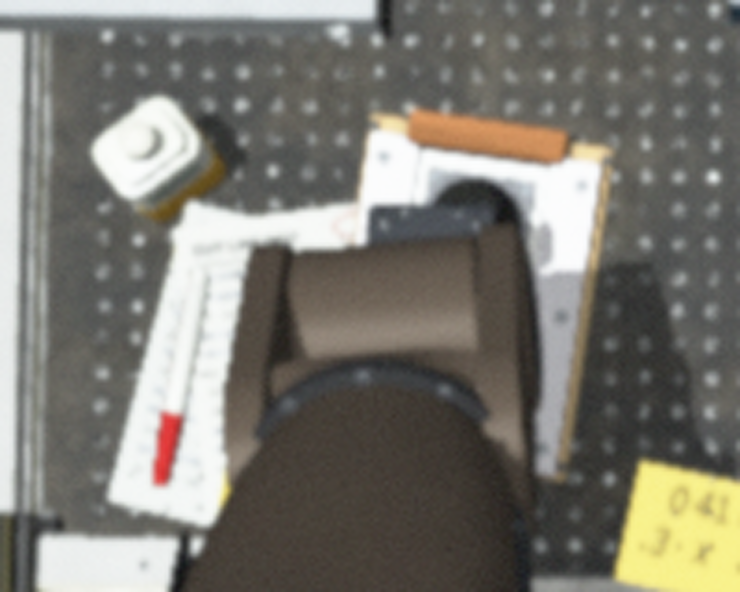

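The force holds steady at about 24 N down. The rail still meets the stop at (487,155), and the bottle stands at (150,150).

Run:
```python
from h import *
print(env.job_done()); s=env.state(); print(s["t"],s["ft_force"].round(1),s["eef_pos"].round(1))
```

```text
the job is handed in; nothing more can be done
None
the job is handed in; nothing more can be done
```

I slid the rail home against the end stop and pressed the foot onto the bare stud until its collar sat on the plate. The job is handed in with the gripper still holding the foot and bearing down. The hand-in gave no verdict.

- **Rail:** I pushed it in with closed fingers until it met the stop with about 11 N. The pictures showed no gap at the stop and the near end only just out of the base. The pressing also leans about 5 N towards the stop.
- **Foot:** I took the one farther from the base and carried it over the clamp. Resistance rose to 13.5 N and fell to 3 N about 6.5 mm above the plate (the click). The collar landed within about 0.5 mm of its expected height.
- **Final hold:** the last readings were a steady 23–25 N down, the opening at 0.39 on the 38 mm body, and the tool tilted about 0.005 rad. The clock stood at 13.75 s.
- **Wheel, tape measure and oil bottle:** I did not touch them. I checked them only by eye in pictures: the bottle in the last one, the wheel and tape measure last when the foot was lifted.

**What disagreed:** the two cameras differed by about 6 mm in y. I placed the foot by the foot-to-stud difference within each view, then trimmed x against the scene picture. The collar's lower edge looked slightly high in the scene view before I lowered it, but the low sideways force on the way down showed it was aligned.

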